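Turn the scoop insert round in its dispenser box

TASK

The metal insert in the plywood dispenser box was put in back to front: its cut-down scoop end belongs at the box's window, so that the pine cone can be taken out there. Slide the bolt back, lift the insert right out of the box by its wooden handle with the cone still in it, give it a half turn, lower it (do not drop it) until it sits fully home, and slide the bolt fully shut over it again. Leave the tape roll, tin and glue bottle where they are.

Things in the scene. Friction and masses are not known exactly. Their poses are not given: they have to be found in the camera images.
- housing: Fixed open plywood box, 180 x 116 x 60 mm (x, y, z). Origin: centre of its underside, on the bench. Cavity 164 x 100 mm, centred; floor 6 mm up; the rim's top 6 mm flares 4 mm outward as a lead-in. The -x end wall has the window; the +x end is full height. Its +x points away from the robot, turned up to 0.5 rad. The bolt's guide stands outside its -y wall.
- window_sill (a point): Top middle of the window's sill in the box's -x end wall: the wall is cut down to 22 mm over its middle 76 mm. 86 mm from the box's middle.
- insert: Loose grey metal tray, 160 x 96 x 56 mm (x, y, z), about 0.35 kg, 2 mm play each side in the box. Origin: centre of its underside. Its own -x end is the scoop end; the +x half has full walls. A wooden handle stands across its middle. It starts seated the wrong way, its +x towards the window; it belongs with its +x along the box's +x, origin 6 mm straight above the box's origin.
- insert_handle (a point): Centre of the insert's handle bar, 99 mm above the insert's underside. The bar is 16 mm thick along the insert's x, 80 mm long along its y and 22 mm high, with a 32 mm gap beneath it down to the rim (two 10 mm wide posts near its ends).
- insert_scoop (a point): Middle of the scoop end of the insert, on the top edge of its cut-down end wall, 80 mm from the insert's middle (insert's -x), 20 mm above its underside.
- bolt (a joint): Flat steel slide bolt, m. 0 = shut: its 24 mm wide tongue reaches 16 mm over the cavity, 2 mm above the insert's rim, and holds it in. 0.036 = fully back, clear of the cavity. It opens along the box's -y, away from the box, starts at most 4 mm open, has about 1.5 N friction plus drag when moved fast, and stays where left.
- bolt_peg (a point): On the axis of the bolt's upright steel peg (14 mm thick, top 105 mm above the bench), 93 mm above the bench; push it sideways. In the box's frame x = +45 mm, y = -80 mm shut, -116 mm fully back. The wooden guide below it, x 22 to 68 mm, y -58 to -130 mm, has side strips 72 mm high.
- pine_cone: Brown pine cone, 49 mm across and 45 mm high, about 20 g, loose in the insert's scoop compartment (inner space 73 x 88 mm). Origin: centre of its underside.
- tape_roll: Bystander: loose roll of tape lying flat, 100 mm across, 25 mm high, on the +y side of the box. Origin: centre of its underside.
- tin: Bystander: loose open tin can, 67 mm across, 73 mm high, on the -y side of the box, beside the bolt guide. Origin: centre of its underside.
- glue_bottle: Bystander: loose glue bottle, 58 mm across, 152 mm high, at the back right. Origin: centre of its underside.

How it is judged:
On the way, in this order (a step that is already met when the one before it is completed fails the run):
1. the bolt is slid back (more than 25 mm) (value of joint bolt above 0.025 m), for 0.1 s.
2. the insert is lifted clear of the box (underside above the rim) (z of insert in the frame of housing above 0.062 m), for 0.1 s.
3. the insert is seated in the box with its scoop end at the window (z of insert in the frame of housing below 0.0095 m and x of insert_scoop in the frame of housing below -0.07 m and horizontal distance between insert and housing below 0.006 m and angle between the x axis of insert and the x axis of housing, either way round below 0.06 rad and angle between insert's own z axis and vertical below 0.04 rad), for 0.2 s.
At the end, for the whole second after the job is handed in: The insert rests in the box, scoop end at the window, underside within 3.5 mm of the box floor, centred within 6 mm and square within 0.06 rad, tilted under 0.04 rad; the bolt is within 6 mm of fully shut; the pine cone lies in the scoop compartment; the insert is at rest (all of step 3 and value of joint bolt below 0.006 m and linear speed of insert below 0.02 m/s and x of pine_cone in the frame of insert between -0.085 and 0 m and y of pine_cone in the frame of insert between -0.048 and 0.048 m and z of pine_cone in the frame of insert between -0.005 and 0.056 m); the robot touches nothing.
It fails at once if the roll of tape is moved more than 30 mm (distance of tape_roll from where it was at the start of the episode above 0.03 m).
It fails at once if the tin is moved more than 30 mm (distance of tin from where it was at the start of the episode above 0.03 m).
It fails at once if the glue bottle is moved more than 30 mm (distance of glue_bottle from where it was at the start of the episode above 0.03 m).
It fails at once if the insert is dropped (falls free of the fingers from more than about 25 mm above its seat) (z of insert in the frame of housing above 0.03 m and contact force between the fingers and insert below 0.05 N and linear speed of insert above 0.25 m/s).
It also fails if it takes over 72 s, if anything falls off the work surface, if the arm or the gripper's body presses on something with over 40 N, if the wrist force passes 120 N, or if a joint passes its speed limit or range.

ROBOT

A 6-joint arm with a two-finger parallel gripper is mounted at the origin on the work surface; the furniture and walls round the work are solid. World frame = base frame: x ahead of the robot, y to its left, z up, the work surface at z = 0. Lengths are in m, angles in rad, forces in N, time in s.
With the tool pointing down it reaches from about 0.2 to 0.875 m from the base axis. Payload 3.4 kg.
Tool frame: the origin (TCP) lies between the finger pads; the fingertips stand 25 mm ahead of it and the grasp point (between the pads) lies 6 mm ahead of it (r.nose_length is the z of the fingertips in the tool frame, in m); z points along the fingers, y is the line along which they close (so a half turn about z gives the same grasp; the last joint's range is limited). The gripper opens to 94 mm and grips with 3 to 60 N. Pads are 16 mm wide; open, the fingers measure 119 mm over their backs; the gripper's body (75 mm by 177 mm) begins 78 mm behind the grasp point.
Start: joints at [1.074, 0.276, 1.505, -0, 1.361, -0.121], TCP at [0.211, 0.535, 0.23] pointing down, gripper open.
Joint ranges: [-2.89, 2.89], [-0.75, 2.08], [0.22, 2.7], [-1.18, 4.32], [0.11, 2.71], [-2.7, 2.7]. Speed limits (rad/s): [2.57, 2.57, 3.14, 3.14, 3.14, 3.14].

INTERFACE

Orientations are given as a unit quaternion [w, x, y, z].
In Python, from plant import r, gripper_to, inverse_kinematics, vision, models, telemetry gives the robot as it stands. Calls block until the motion is done:
- r.move_to(position, orientation): joint-space move of the TCP to a pose.
- r.move_l(position, rot=None, vel=0.15, guard=None): straight line of the TCP; rot=None keeps the orientation; vel is the mean speed in m/s. With guard (N) it stops when the force on the tool has changed by that much, and returns True; else False.
- r.movej(angles): joint-space move.
- gripper_to(opening, f_grip=None): finger opening in m; f_grip is the grip in N (None keeps the last); returns when the fingers have stopped.
- r.hold(seconds).
- inverse_kinematics(position, orientation): joint angles nearest the present ones, or None.
- vision.snapshot(name): name is "side" or "top"; returns the picture (420x560x3 uint8, red, green, blue); there is no depth.
- vision.get_calibration(name): a dict with "fx", "fy", "cx", "cy" (pixels), "position" and "orientation" of the camera in the world. Camera axes: x right, y down, z forward; pixel columns grow to the right and rows downward; lengths in m; the calibration is good to about 2 mm. A picture is of the moment at which its call begins. get_calibration takes no time and is no camera call.
A pose or a line that the arm cannot do raises r.PlanningError and nothing moves.
- r.sign_off(): hands the job in; it is judged then, once.
Trained networks look in the newest picture that a camera, given by its name, has taken for a name from the list of things; names that differ only in an ending like _2 or _b are one class to them, and where a whole thing is asked for, a point or a joint stands for the part that bears it (a point fixed in the world has none). Each returns a list of dicts, best first, with "score" (0 to 1); they miss things now and then, are a little off and sometimes report something else, mostly with a low value. They report only what shows in the picture. A call takes as long as a camera call.
- models.boxes_of(thing, camera): "at" ([x, y, z] in m, in world coordinates, good to about 4 mm: the middle of the surface that is visible of it).
- models.regions_of(thing, camera): "pixels" (420x560 bool, what is visible of it).
- models.mark_of(thing, camera): "at" ([x, y, z] in m, in world coordinates, good to about 4 mm: a listed point, or the origin of a listed thing).
Readings, each from a call of its own:
- telemetry.current_t(): time.
- telemetry.current_joints(): joint angles.
- telemetry.current_dq(): joint speeds.
- telemetry.current_joint_efforts(): joint torques, N m.
- telemetry.current_ee_pos(): TCP position.
- telemetry.current_tool_rot(): TCP orientation.
- telemetry.current_wrist_force(): force on the tool from outside, world axes, zero at the start.
- telemetry.current_torque(): the same for the moment, N m.
- telemetry.current_opening(): finger opening in m.
- telemetry.current_finger_force(): force on a finger pad.
Only numpy, scipy, OpenCV 4.12 (cv2) and the standard library are available. Lean on these libraries where they do the work, as an engineer would, in place of code of your own. Each camera call takes 0.05 s, during which the arm holds its last target. There are 200 camera calls.

## Working session

There is one attempt and no reset: what is moved stays moved. The work goes in short steps, each a Python script; the robot and the scene stay as the last script left them, time stands still between calls to the robot, and variables do not carry over. Pictures are saved under pics/ and viewed, at most 10 in all, crops included, and the job is handed in when it is done.

```bash
mkdir -p pics; ls
python3 - <<'E'
from plant import r, gripper_to, inverse_kinematics, vision, models, telemetry
import cv2
for c in ("top","side"):
    im=vision.snapshot(c); cv2.imwrite(f"pics/{c}0.png",im[:,:,::-1])
    print(c,vision.get_calibration(c))
    for n in ("housing","window_sill","insert","insert_handle","insert_scoop","bolt_peg","pine_cone","tape_roll","tin","glue_bottle"):
        print(n,[(round(d["score"],2),[round(float(v),4) for v in d["at"]]) for d in models.mark_of(n,c)[:2]])
print(telemetry.current_t(),telemetry.current_tool_rot())
E
```

```text
pics
top {'fx': 484.50606979574025, 'fy': 484.50606979574025, 'cx': 276.68286191730743, 'cy': 214.36070241663123, 'position': array([ 0.31615419, -0.04235175,  1.21980078]), 'orientation': array([-0.07001162,  0.71036185, -0.69801606,  0.05707881])}
housing []
window_sill [(0.74, [0.4873, 0.1354, 0.0176])]
insert [(0.67, [0.5681, 0.1118, 0.0004])]
insert_handle [(0.82, [0.5675, 0.1124, 0.1059])]
insert_scoop [(0.81, [0.6451, 0.0885, 0.0285])]
bolt_peg []
pine_cone [(0.56, [0.6035, 0.095, 0.0105])]
tape_roll [(0.65, [0.6179, 0.2526, 0.0011])]
tin [(0.58, [0.4847, -0.0028, 0.0029])]
glue_bottle []
side {'fx': 469.52094479556473, 'fy': 469.52094479556473, 'cx': 273.0832677982278, 'cy': 211.0620061702862, 'position': array([0.48968818, 0.77582601, 0.79778277]), 'orientation': array([ 0.00927145, -0.03674713,  0.90906523, -0.41492662])}
housing [(0.87, [0.5694, 0.1101, 0.0006])]
window_sill [(0.91, [0.4822, 0.137, 0.0214])]
insert [(0.84, [0.574, 0.1088, 0.0079])]
insert_handle [(0.79, [0.5643, 0.1122, 0.1013])]
insert_scoop [(0.72, [0.6474, 0.0893, 0.0266])]
bolt_peg [(0.51, [0.5882, 0.0202, 0.0937]), (0.44, [0.5691, 0.1095, 0.1009])]
pine_cone [(0.78, [0.6042, 0.0936, 0.0091])]
tape_roll [(0.88, [0.6171, 0.2462, -0.0004])]
tin [(0.89, [0.4821, -0.0049, -0.0006])]
glue_bottle [(0.84, [0.6402, -0.3715, -0.0032]), (0.53, [0.5681, 0.1097, -0.0009])]
1.1 [2.31063211e-05 1.86809702e-01 9.82396116e-01 7.19632617e-05]
```

View pics/top0.png

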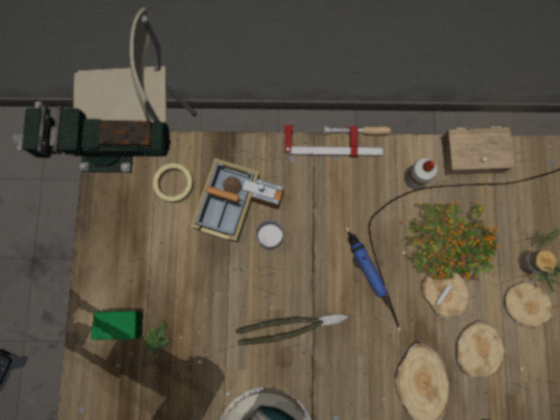

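View pics/side0.png

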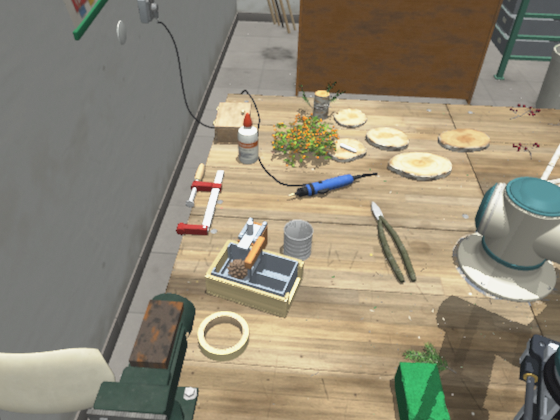

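The top picture shows the box at about (226,199), its handle at (222,194), the cone at (232,185) and the bolt and peg to the right at about (258,187). The tin is at (270,235), clear of the bolt. The side picture agrees. Next I fit the box pose from all the marks.

```bash
cat > com.py <<'E'
from plant import r, gripper_to, inverse_kinematics, vision, models, telemetry
import numpy as np, json, cv2
from scipy.spatial.transform import Rotation as R
from scipy.optimize import least_squares
def rot2(a): return np.array([[np.cos(a),-np.sin(a)],[np.sin(a),np.cos(a)]])
def H(p): return json.load(open("pose.json")) if p is None else p
def w(x,y,z,p=None):
    p=H(p); q=np.array(p[:2])+rot2(p[2])@[x,y]; return [q[0],q[1],z]
def h(pos,p=None):
    p=H(p); return rot2(p[2]).T@(np.array(pos[:2])-p[:2])
def down(yaw_y):   # tool z down, tool y at world heading yaw_y
    y=np.array([np.cos(yaw_y),np.sin(yaw_y),0]); z=np.array([0,0,-1.]); x=np.cross(y,z)
    q=R.from_matrix(np.c_[x,y,z]).as_quat(); return [q[3],*q[:3]]
def rnd(v): return [round(float(a),4) for a in v]
E
python3 - <<'E'
from com import *
loc={"housing":(0,0),"window_sill":(-.086,0),"insert":(0,0),"insert_handle":(0,0),"insert_scoop":(.08,0),"bolt_peg":(.045,-.082)}
zz={"housing":0,"window_sill":.022,"insert":.006,"insert_handle":.105,"insert_scoop":.026,"bolt_peg":.093}
obs=[]
for k in range(2):
    for c in ("top","side"):
        vision.snapshot(c)
        C=np.array(vision.get_calibration(c)["position"])
        for n in loc:
            for d in models.mark_of(n,c)[:1]:
                a=np.array(d["at"]); 
                if d["score"]>.45:
                    a2=C+(a-C)*(zz[n]-C[2])/(a[2]-C[2])   # slide along ray to known height
                    obs.append((n,c,a2[:2]))
f=lambda p: np.concatenate([np.array(p[:2])+rot2(p[2])@loc[n]-a for n,c,a in obs])
s=least_squares(f,[.567,.111,-.284],loss="soft_l1",f_scale=.004)
for (n,c,a),e in zip(obs,f(s.x).reshape(-1,2)): print(n,c,np.round(e*1000,1))
print(s.x); json.dump(list(s.x),open("pose.json","w"))
p=list(s.x)
for t in (p[2]+np.pi/2,p[2]-np.pi/2): print("peg",inverse_kinematics(w(.045,-.082,.099),down(t)))
for t in (p[2],p[2]+np.pi):
    for z in (.111,.2): print("handle",inverse_kinematics(w(0,0,z),down(t)))
print(telemetry.current_t())
E
```

```text
housing top [-23.4 -14.6]
window_sill top [-3.8 -2.4]
insert top [0.5 0.7]
insert_handle top [ 4. -1.]
insert_scoop top [0.  0.5]
bolt_peg top [-1.9  0.5]
housing side [-1.2  0.8]
window_sill side [3. 2.]
insert side [-5.1 -1.5]
insert_handle side [ 0.3 -6.4]
insert_scoop side [-0.9  1.7]
bolt_peg side [-1.4  4.5]
housing top [ 87.7 111.5]
window_sill top [-0.5 -1.6]
insert top [ 2.4 -1.2]
insert_handle top [1.9 1. ]
insert_scoop top [-1.7 -0.1]
bolt_peg top [-0.7  0.9]
housing side [0.9 0.8]
window_sill side [2.9 3.5]
insert side [-6.3  2.7]
insert_handle side [ 0.3 -2.1]
insert_scoop side [-0.3 -0.1]
bolt_peg side [ 18.7 -79.4]
[ 0.56762621  0.11074787 -0.28778427]
peg [-8.54188319e-02  3.94863125e-01  1.67246439e+00 -4.44089210e-16
  1.07426514e+00 -1.36843089e+00]
peg [-8.54188319e-02  3.94863125e-01  1.67246439e+00 -4.44089210e-16
  1.07426514e+00  1.77316177e+00]
handle [ 7.23956429e-02  3.70634702e-01  1.67836076e+00 -4.44089210e-16
  1.09259719e+00  3.60179914e-01]
handle [ 7.23956429e-02  2.99174013e-01  1.54846168e+00 -4.44089210e-16
  1.29395696e+00  3.60179914e-01]
handle None
handle None
2.5
```

```bash
cat >> com.py <<'E'
def pose(g, heading, phi):
    """grasp point g (world), tool y along heading (= insert x axis or so), tool tilted phi about that axis"""
    M=R.from_rotvec(phi*np.array([np.cos(heading),np.sin(heading),0]))*R.from_quat(np.roll(down(heading),-1))
    q=M.as_quat(); return list(np.array(g)-.006*M.as_matrix()[:,2]), [q[3],*q[:3]]
E
python3 - <<'E'
from com import *
p=H(None)
for phi in (-.4,-.3,-.2,-.15,.15,.2,.3,.4):
    for z in (.105,.2):
        print(phi,z,*[None if (q:=inverse_kinematics(*pose(w(0,0,z),p[2]+t,phi))) is None else rnd(q) for t in (0,np.pi)])
E
```

```text
-0.4 0.105 [0.2832, 0.5034, 1.5282, -0.3426, 1.3479, 0.6877] None
-0.4 0.2 [0.2832, 0.4306, 1.4011, -0.334, 1.5365, 0.6209] None
-0.3 0.105 [0.2369, 0.4637, 1.5647, -0.2705, 1.2773, 0.6248] None
-0.3 0.2 [0.2369, 0.3915, 1.4329, -0.2599, 1.4743, 0.5704] None
-0.2 0.105 [0.1862, 0.4279, 1.6021, -0.1901, 1.2099, 0.55] None
-0.2 0.2 [0.1862, 0.3554, 1.4666, -0.1799, 1.4143, 0.5105] None
-0.15 0.105 [0.1592, 0.4116, 1.6211, -0.1464, 1.1779, 0.5078] None
-0.15 0.2 [0.1592, 0.3388, 1.4841, -0.1375, 1.3856, 0.4769] None
0.15 0.105 [-0.0215, 0.3433, 1.7354, 0.169, 1.0295, 0.1814] [0.1592, 0.4116, 1.6211, -0.1464, 1.1779, -2.6338]
0.15 0.2 [-0.0215, 0.2634, 1.5956, 0.1527, 1.2464, 0.2201] [0.1592, 0.3388, 1.4841, -0.1375, 1.3856, -2.6647]
0.2 0.105 [-0.0539, 0.3376, 1.7542, 0.2295, 1.0148, 0.1158] [0.1862, 0.4279, 1.6021, -0.1901, 1.2099, -2.5916]
0.2 0.2 [-0.0539, 0.2557, 1.6149, 0.2065, 1.2308, 0.1687] [0.1862, 0.3554, 1.4666, -0.1799, 1.4143, -2.6311]
0.3 0.105 [-0.1194, 0.332, 1.7912, 0.3544, 0.9963, -0.0224] [0.2369, 0.4637, 1.5647, -0.2705, 1.2773, -2.5168]
0.3 0.2 [-0.1194, 0.2452, 1.6538, 0.3169, 1.2081, 0.0602] [0.2369, 0.3915, 1.4329, -0.2599, 1.4743, -2.5712]
0.4 0.105 [-0.1849, 0.3342, 1.8271, 0.4807, 0.9932, -0.1658] [0.2832, 0.5034, 1.5282, -0.3426, 1.3479, -2.4539]
0.4 0.2 [-0.1849, 0.2416, 1.6928, 0.4291, 1.1973, -0.0538] [0.2832, 0.4306, 1.4011, -0.334, 1.5365, -2.5207]
```

Run:
```python
from com import *
p=H(None); q=down(p[2]+np.pi/2)
gripper_to(.044,20)
r.move_to(w(.045,-.082,.2),q)
r.move_l(w(.045,-.082,.104),vel=.08,guard=8) and print("touch")
gripper_to(0.0,12)
e=telemetry.current_ee_pos(); print("open",telemetry.current_opening(),telemetry.current_finger_force(),rnd(h(e)),telemetry.current_t(),rnd(telemetry.current_wrist_force()))
if .010<telemetry.current_opening()<.018:
    y0=h(e)[1]
    g=r.move_l(w(.045,y0-.042,.104),vel=.04,guard=12)
    e=telemetry.current_ee_pos(); print("stop",g,rnd(h(e)),rnd(e),telemetry.current_opening(),rnd(telemetry.current_wrist_force()),telemetry.current_t())
for c in("top","side"): cv2.imwrite(f"pics/{c}1.png",cv2.resize(vision.snapshot(c)[100:300,130:330] if c=="top" else vision.snapshot(c)[170:350,150:350],None,fx=3,fy=3)[:600,:,::-1])
```

```text
open 0.013348522541891542 12.000105679035187 [0.0451, -0.0818] 7.6083 [0.4387, 0.6002, 0.4093]
stop True [0.0451, -0.1165] [0.5778, -0.0137, 0.1041] 0.01350579822535489 [0.2328, 0.8721, 2.9522] 8.4667
```

View pics/side1.png

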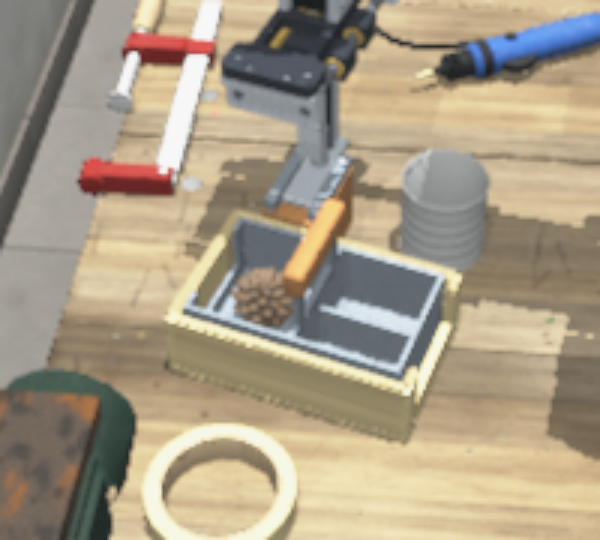

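The side picture shows the bolt pulled clear (peg in the fingers at about (300,190) in the crop). The cone sits at (263,297), on the far side of the handle from the window. Next I grasp the handle with a slight tilt, to stay within the last joint's range.

Run:
```python
from com import *
p=H(None); e=np.array(telemetry.current_ee_pos())
gripper_to(.040)
r.move_l([*e[:2],.2],vel=.12)
hd=p[2]+np.pi; phi=.22
gripper_to(.06)
r.move_to(*pose(w(0,0,.2),hd,phi)); print(rnd(telemetry.current_joints()))
P,_=pose(w(0,0,.106),hd,phi)
print(r.move_l(P,vel=.08,guard=10))
gripper_to(0,8)
f=lambda:print(rnd(telemetry.current_wrist_force()),rnd(telemetry.current_torque()),telemetry.current_opening(),telemetry.current_finger_force(),telemetry.current_t())
f()
for c in ("top","side"):
    vision.snapshot(c)
    for n in("insert_handle","bolt_peg","window_sill"):
        print(c,n,[(round(d["score"],2),rnd(d["at"]),rnd(h(d["at"]))) for d in models.mark_of(n,c)[:1]])
```

```text
[0.1963, 0.3623, 1.4599, -0.1966, 1.4259, -2.6175]
False
[0.4339, 0.461, -0.154] [0.2097, 0.0985, -0.0311] 0.016050582305280163 8.0000339448452 13.8167
top insert_handle [(0.63, [0.5699, 0.1093, 0.1042], [0.0026, -0.0007])]
top bolt_peg [(0.77, [0.5789, -0.0139, 0.0938], [0.0462, -0.1163])]
top window_sill []
side insert_handle [(0.77, [0.5682, 0.1128, 0.103], [-0.0, 0.0021])]
side bolt_peg []
side window_sill [(0.78, [0.4836, 0.1351, 0.0221], [-0.0875, -0.0005])]
```

Run:
```python
from com import *
p=H(None)
f=lambda:print(rnd(telemetry.current_wrist_force()),rnd(telemetry.current_torque()),round(telemetry.current_opening(),4),telemetry.current_t())
gripper_to(0,55); f()
hd=p[2]+np.pi; phi=.22
P,_=pose(w(0,0,.116),hd,phi); print(r.move_l(P,vel=.04,guard=20)); f()
P,_=pose(w(0,0,.206),hd,phi); print(r.move_l(P,vel=.06,guard=20)); f(); print(rnd(telemetry.current_joints()))
for c in ("top","side"):
    im=vision.snapshot(c)
    for n in("insert","insert_handle","insert_scoop","pine_cone"):
        print(c,n,[(round(d["score"],2),rnd(d["at"]),rnd(h(d["at"]))) for d in models.mark_of(n,c)[:1]])
cv2.imwrite("pics/side2.png",cv2.resize(im[130:330,150:350],None,fx=3,fy=3)[:,:,::-1])
```

```text
[-0.4857, 0.9509, -0.0377] [0.2202, 0.1277, 0.0203] 0.0161 14.4333
False
[0.2326, 0.5765, -4.1469] [0.3155, -0.0375, 0.0198] 0.0157 14.8333
False
[-0.3857, 0.6266, -4.1914] [0.326, -0.0274, -0.0152] 0.0156 16.4833
[0.1967, 0.3592, 1.4507, -0.196, 1.4389, -2.6209]
top insert [(0.71, [0.5708, 0.1141, 0.1024], [0.0021, 0.0041])]
top insert_handle [(0.59, [0.5661, 0.1102, 0.2035], [-0.0013, -0.001])]
top insert_scoop [(0.94, [0.647, 0.0872, 0.1254], [0.0828, -0.0001])]
top pine_cone [(0.52, [0.6062, 0.0972, 0.1114], [0.0408, -0.002])]
side insert [(0.65, [0.5737, 0.1056, 0.1054], [0.0073, -0.0032])]
side insert_handle [(0.92, [0.5686, 0.1113, 0.2013], [0.0008, 0.0008])]
side insert_scoop []
side pine_cone [(0.73, [0.6045, 0.091, 0.1091], [0.041, -0.0085])]
```

View pics/side2.png

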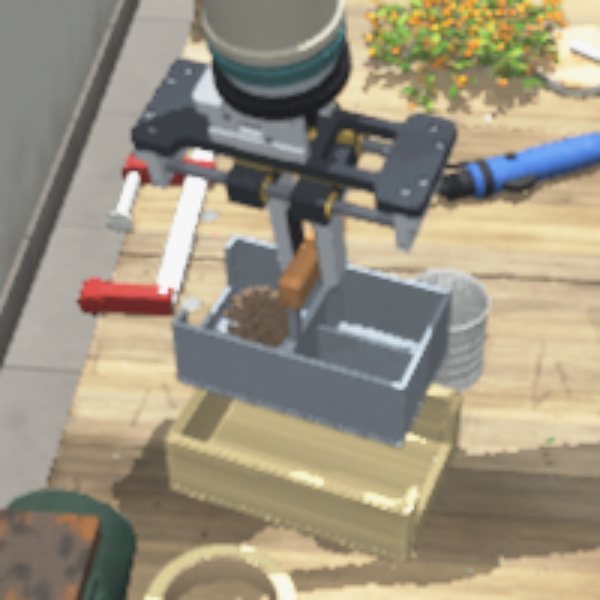

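The insert is lifted level and clear, with the cone at (257,315) in the crop and still inside. Now the half turn, done in upright steps.

Run:
```python
from com import *
p=H(None); phi=.22
f=lambda:print(rnd(telemetry.current_wrist_force()),rnd(telemetry.current_torque()),round(telemetry.current_opening(),4),telemetry.current_t())
for k in range(1,9):
    P,Q=pose(w(0,-.001*k/8,.206),p[2]+np.pi*(1-k/8),phi)
    r.movej(inverse_kinematics(P,Q))
r.hold(.3); f()
P,_=pose(w(0,-.001,.172),p[2],phi); print(r.move_l(P,vel=.06,guard=15)); r.hold(.3)
for c in ("top","side"):
    im=vision.snapshot(c)
    for n in("insert","insert_handle","insert_scoop","pine_cone"):
        print(c,n,[(round(d["score"],2),rnd(d["at"]),rnd(h(d["at"]))) for d in models.mark_of(n,c)[:1]])
    x0,y0=(130,100) if c=="top" else (150,150)
    cv2.imwrite(f"pics/{c}3.png",cv2.resize(im[y0:y0+200,x0:x0+200],None,fx=3,fy=3)[:,:,::-1])
f()
```

```text
[-0.2293, -0.6668, -4.4127] [-0.317, 0.1306, 0.0204] 0.0156 20.6833
False
top insert [(0.75, [0.5688, 0.112, 0.0696], [0.0008, 0.0015])]
top insert_handle []
top insert_scoop [(0.61, [0.4921, 0.1286, 0.0927], [-0.0775, -0.0043])]
top pine_cone []
side insert [(0.96, [0.574, 0.111, 0.0697], [0.006, 0.0021])]
side insert_handle [(0.66, [0.5682, 0.1096, 0.1659], [0.0009, -0.0009])]
side insert_scoop [(0.76, [0.4918, 0.1331, 0.0907], [-0.0791, -0.0001])]
side pine_cone [(0.58, [0.5257, 0.1182, 0.0758], [-0.0423, -0.0048])]
[0.3213, -0.0848, -3.7308] [-0.3175, 0.1342, 0.0193] 0.0159 22.2
```

View pics/side3.png

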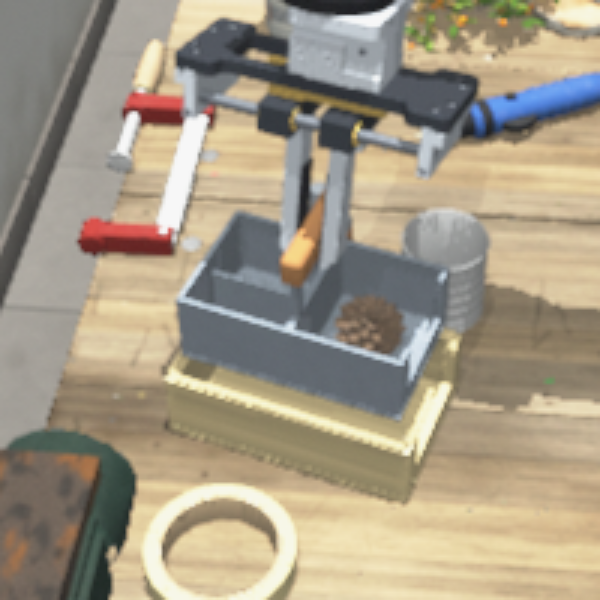

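View pics/top3.png

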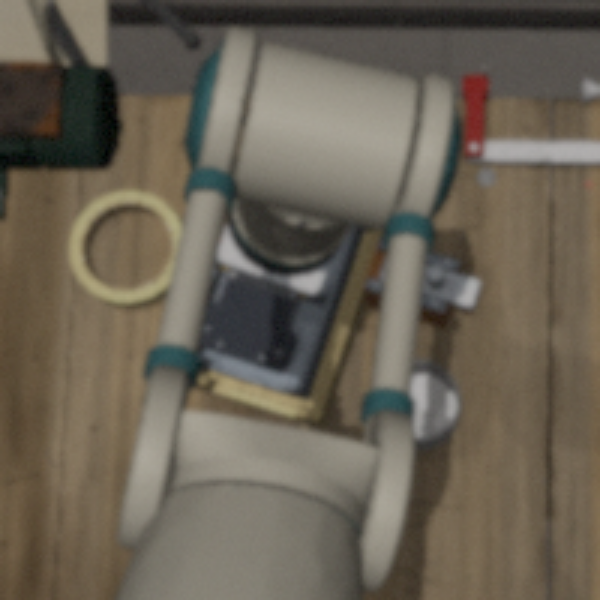

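Both pictures show the insert square above the box, scoop end towards the window, with the cone inside at (370,325) in the side crop. I lower it with a force guard.

Run:
```python
from com import *
p=H(None); phi=.22
f=lambda:print(rnd(telemetry.current_wrist_force()),rnd(telemetry.current_torque()),round(telemetry.current_opening(),4),round(telemetry.current_ee_pos()[2],4),telemetry.current_t())
for z in (.15,.135,.1065):
    P,_=pose(w(0,-.001,z),p[2],phi); g=r.move_l(P,vel=.03,guard=12); print(z,round(P[2],4),g); f()
    if g: break
```

```text
0.15 0.1559 False
[-0.6417, -0.0898, -3.9801] [-0.2893, 0.1583, 0.0504] 0.0156 0.156 23.0833
0.135 0.1409 False
[-0.074, 0.6177, -4.2669] [-0.2697, 0.1228, 0.0121] 0.0157 0.1408 23.7333
0.1065 0.1124 False
[-0.2064, 0.0896, -4.2298] [-0.3545, 0.134, 0.0299] 0.0153 0.1126 24.8333
```

Run:
```python
from com import *
p=H(None); phi=.22
f=lambda:print(rnd(telemetry.current_wrist_force()),round(telemetry.current_opening(),4),round(telemetry.current_ee_pos()[2],4),telemetry.current_t())
P,_=pose(w(0,-.001,.1025),p[2],phi); print(r.move_l(P,vel=.01,guard=8)); f()
gripper_to(.03,10); r.hold(.3); f()
gripper_to(.05)
P,_=pose(w(0,-.001,.2),p[2],phi); r.move_l(P,vel=.12)
r.move_to(w(.045,-.116,.2),down(p[2]+np.pi/2)); gripper_to(.04)
r.hold(.2)
for c in ("top","side"):
    im=vision.snapshot(c)
    for n in("insert","insert_handle","insert_scoop","pine_cone","bolt_peg"):
        print(c,n,[(round(d["score"],2),rnd(d["at"]),rnd(h(d["at"]))) for d in models.mark_of(n,c)[:1]])
    x0,y0=(130,100) if c=="top" else (150,150)
    cv2.imwrite(f"pics/{c}4.png",cv2.resize(im[y0:y0+200,x0:x0+200],None,fx=3,fy=3)[:,:,::-1])
f()
```

```text
True
[-0.2174, -0.9418, 5.0745] 0.0157 0.1118 25.0917
[-0.3107, 0.0216, 0.4648] 0.03 0.1099 25.85
top insert [(0.88, [0.5717, 0.1121, 0.0005], [0.0035, 0.0025])]
top insert_handle [(0.86, [0.5665, 0.1137, 0.1009], [-0.0019, 0.0025])]
top insert_scoop []
top pine_cone [(0.48, [0.5278, 0.1246, 0.0087], [-0.0421, 0.002])]
top bolt_peg []
side insert [(0.8, [0.5749, 0.1101, 0.0061], [0.0072, 0.0014])]
side insert_handle [(0.96, [0.5687, 0.1095, 0.1037], [0.0014, -0.0009])]
side insert_scoop [(0.71, [0.4933, 0.1334, 0.0296], [-0.0777, 0.0006])]
side pine_cone [(0.83, [0.527, 0.1187, 0.0061], [-0.0412, -0.0039])]
side bolt_peg [(0.5, [0.5799, -0.0149, 0.0945], [0.0474, -0.117])]
[0.3847, -0.1423, -0.7151] 0.0404 0.2 29.925
```

View pics/side4.png

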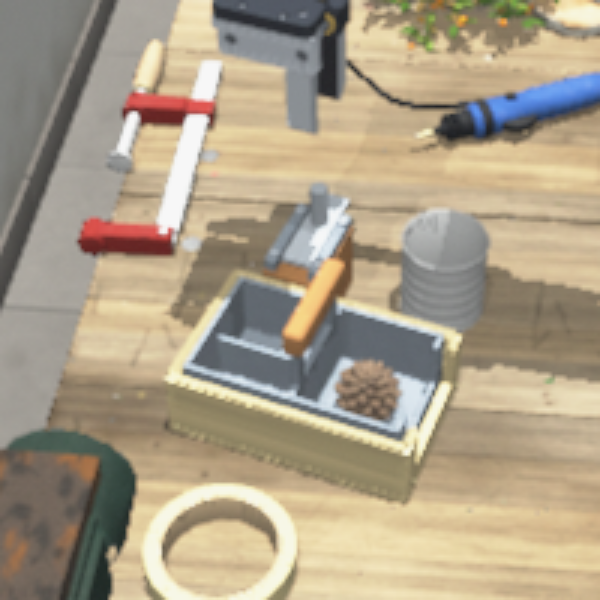

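The insert sits level and flush, with the cone at (368,390) and the scoop at the window. Contact came at the seated height. I close the bolt.

Run:
```python
from com import *
p=H(None)
print(r.move_l(w(.045,-.1163,.104),vel=.08,guard=8))
gripper_to(0,12); e=telemetry.current_ee_pos(); print(rnd(h(e)),telemetry.current_opening())
print(r.move_l(w(.045,-.076,.104),vel=.04,guard=12))
e=np.array(telemetry.current_ee_pos()); print(rnd(h(e)),telemetry.current_opening(),telemetry.current_t())
gripper_to(.04); r.move_l([*e[:2],.24],vel=.12)
r.move_to([.35,-.15,.3],down(p[2]+np.pi/2)); r.hold(.3)
for c in ("top","side"):
    im=vision.snapshot(c)
    for n in("insert","insert_scoop","bolt_peg","pine_cone"):
        print(c,n,[(round(d["score"],2),rnd(d["at"]),rnd(h(d["at"]))) for d in models.mark_of(n,c)[:1]])
    x0,y0=(130,100) if c=="top" else (150,150)
    cv2.imwrite(f"pics/{c}5.png",cv2.resize(im[y0:y0+200,x0:x0+200],None,fx=3,fy=3)[:,:,::-1])
```

```text
False
[0.0451, -0.1163] 0.013717857823337957
True
[0.0451, -0.0803] 0.013110646339176293 32.7083
top insert [(0.58, [0.5697, 0.1117, 0.002], [0.0017, 0.0015])]
top insert_scoop [(0.69, [0.4929, 0.1317, 0.0264], [-0.0776, -0.0011])]
top bolt_peg [(0.69, [0.5876, 0.0219, 0.0964], [0.0444, -0.0795])]
top pine_cone [(0.69, [0.5252, 0.1215, 0.0143], [-0.0437, -0.0017])]
side insert [(0.63, [0.5735, 0.1063, 0.0045], [0.0069, -0.0026])]
side insert_scoop [(0.91, [0.4956, 0.1367, 0.0272], [-0.0764, 0.0044])]
side bolt_peg [(0.72, [0.5909, 0.0181, 0.095], [0.0486, -0.0822])]
side pine_cone [(0.79, [0.5255, 0.1176, 0.0077], [-0.0423, -0.0054])]
```

View pics/side5.png

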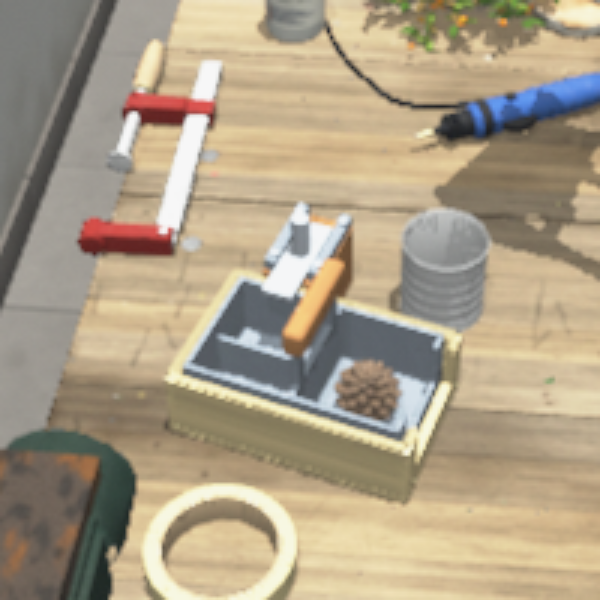

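View pics/top5.png

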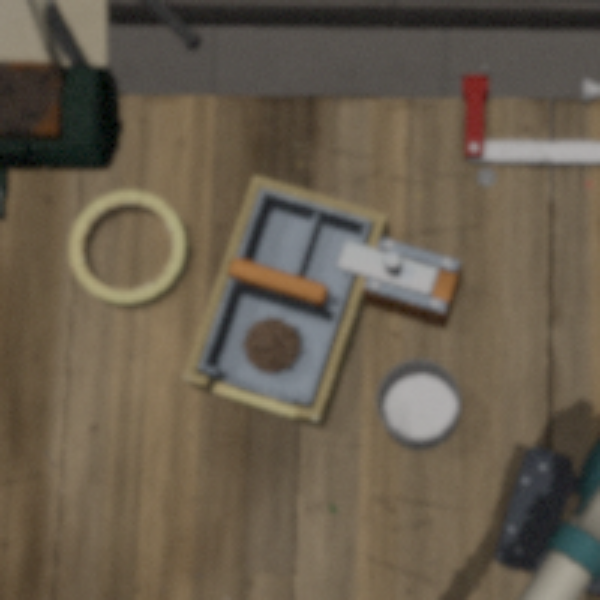

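The bolt travelled the full 36 mm, and its tongue now lies over the rim at (350,258) in the top crop. The insert is seated, the cone is at the window end, the bystanders have not moved, and the arm is clear.

```bash
python3 -c "
from plant import r
print(r.sign_off())"
```

```text
the job is handed in; nothing more can be done
None
```

The insert is turned and seated with its scoop end at the window and the cone still in it, the bolt is shut over it, the tape roll, tin and glue bottle were not touched, and the job is handed in (no verdict came back).

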